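Nip up the glass shelf's loose fixing collar with the pin spanner

TASK

The frosted glass shelf rattles because its one uncovered fixing collar has worked loose. Take the two-prong pin spanner from the cork mat, seat both prongs fully in the collar's two holes before you turn it, then turn the collar clockwise until it comes up tight on its gasket and nip it up firmly, but do not force it, or the glass cracks. Lift the spanner off and lay it back flat on the mat, prongs down, without the spanner touching the bare glass or anything else on the shelf being disturbed.

Things in the scene. Friction and masses are not known exactly. Their poses are not given: they have to be found in the camera images.
- collar_face (a point): Fixing collar of plain steel, a flat disc 70 mm across and 12 mm thick on a rubber gasket on the glass, with two blind holes; the only fixing without a domed cover. This point is the centre of its top face, 13.5 mm above the glass, on its turning axis; z up; the two holes lie on the y axis of this frame, 24 mm either side, and the frame turns with the collar.
- hole_a (a point): Hole of 7 mm diameter and 8 mm depth, straight down into the collar's top face; this point is on the hole's axis 7 mm below the face, where a prong's tip ends up when the spanner is fully seated.
- hole_b (a point): The other hole, the same, 48 mm from the first.
- gasket (a joint): How far the last stiff bit of the collar's turn has squeezed the gasket under it, in rad; 0 while the collar is loose, above 0.015 when firmly nipped up; it eases back a little when let go, then stays.
- collar: The collar again (origin: centre of its underside). It runs down clockwise, seen from above, against 0.2 N m for an unknown 0.4 to 1.3 rad; then it meets the gasket and the torque climbs steeply, from 0.45 N m by 12 N m per rad. Firm is 0.65 to 1.1 N m about its axis, 0.9 is right (11.5 N across the handle's grip point, less if the hand also twists); 1.3 N m (60 N total on the collar) is forcing.
- spanner: Pin spanner, 157 mm long, about 150 g: steel fork 60 mm wide and 6 mm thick with two prongs pointing down, and a black straight handle. Origin midway between the two prong tips; x points from the handle to the fork, z up. The fork's underside is 7 mm above the origin and rests on the collar's face when seated. It fits the holes either way round.
- spanner_grip (a point): Grip point in the middle of the handle's cross-section, 78 mm behind the prongs (x = -78 mm, 12 mm above the prong tips' level), close to the balance point; same axes as the spanner. The handle is 16 mm wide, 24 mm high and 100 mm long (x from -150 to -50 mm), its underside level with the prong tips.
- prong_a (a point): Tip of one prong: steel pin of 6 mm diameter, 7 mm long below the fork, tip edge chamfered 0.8 mm; at y = +24 mm of the spanner.
- prong_b (a point): Tip of the other prong, at y = -24 mm of the spanner.
- mat_top (a point): Cork mat fixed on the glass, 220 mm along x, 130 mm along y, 3 mm thick; centre of its top. The spanner starts on it, handle towards the robot.
- shelf: Fixed frosted glass shelf, 460 x 1080 mm, its top 60 mm above the work surface; small domed covers over its four corner fixings. Origin on the work surface below its centre. The glass on the robot's side of the collar is free, for the handle.
- trinket_box_mid (a point): White ceramic trinket box, 74 x 99 x 58 mm, centre. Leave alone.
- torch_mid (a point): Silver torch standing on its 52 mm head, 138 mm high, centre. Leave alone.
- comb_mid (a point): Comb, 35 x 160 x 5 mm, lying flat, centre. Leave alone.
- bell_mid (a point): Steel hand bell, 54 mm across, 94 mm high, centre. Leave alone.
- fob_clip_mid (a point): Steel spring clip holder gripping a gate fob, 45 x 60 mm foot, 85 mm high, centre. Leave alone.
- dish_mid (a point): Small ceramic dish, 90 mm across, 22 mm high, centre. Leave alone.
Not all that is in view belongs to the job. Leave any green or yellow look-alike of the spanner alone.

How it is judged:
On the way, in this order (a step that is already met when the one before it is completed fails the run):
1. both prongs fully down in the collar's two holes (each prong tip within 3 mm of its seated point) while the collar has not yet been turned more than about 0.3 rad (((distance between prong_a and hole_a below 0.003 m and distance between prong_b and hole_b below 0.003 m) or (distance between prong_a and hole_b below 0.003 m and distance between prong_b and hole_a below 0.003 m)) and distance of hole_a from where it was at the start of the episode below 0.008 m), for 0.2 s.
2. with both prongs still in the holes, the collar is turned up tight on its gasket (squeezed by more than 0.015 rad) (((distance between prong_a and hole_a below 0.003 m and distance between prong_b and hole_b below 0.003 m) or (distance between prong_a and hole_b below 0.003 m and distance between prong_b and hole_a below 0.003 m)) and value of joint gasket above 0.015 rad), for 0.1 s.
At the end, for the whole second after the job is handed in: The collar is left nipped up (gasket squeezed by more than 0.01 rad) and the spanner lies released and at rest, flat and prongs down on the cork mat, both prongs and the middle of the handle inside the mat's edges (value of joint gasket above 0.01 rad and x of prong_a in the frame of mat_top between -0.11 and 0.11 m and y of prong_a in the frame of mat_top between -0.065 and 0.065 m and x of prong_b in the frame of mat_top between -0.11 and 0.11 m and y of prong_b in the frame of mat_top between -0.065 and 0.065 m and x of spanner_grip in the frame of mat_top between -0.11 and 0.11 m and y of spanner_grip in the frame of mat_top between -0.065 and 0.065 m and z of prong_a in the frame of mat_top between -0.003 and 0.003 m and z of prong_b in the frame of mat_top between -0.003 and 0.003 m and z of spanner_grip in the frame of mat_top between 0.009 and 0.015 m and angle between spanner_grip's own z axis and vertical below 0.1 rad and linear speed of spanner below 0.02 m/s); the robot touches nothing.
It fails at once if the collar is forced (over 60 N from the spanner, about 1.3 N m) (contact force between spanner and collar above 60 N).
It fails at once if the spanner presses on the bare glass (more than 1.5 N) (contact force between spanner and shelf above 1.5 N).
It fails at once if another thing on the shelf is shifted by more than 15 mm (distance of any of trinket_box_mid, torch_mid, comb_mid, bell_mid, fob_clip_mid, dish_mid from where it was at the start of the episode above 0.015 m).
It also fails if it takes over 69 s, if anything falls off the work surface, if the arm or the gripper's body presses on something with over 40 N, if the wrist force passes 120 N, or if a joint passes its speed limit or range.

ROBOT

A 6-joint arm with a two-finger parallel gripper is mounted at the origin on the work surface. World frame = base frame: x ahead of the robot, y to its left, z up, the work surface at z = 0. Lengths are in m, angles in rad, forces in N, time in s.
With the tool pointing down it reaches from about 0.425 to 0.95 m from the base axis. Payload 3.5 kg.
Tool frame: the origin (TCP) lies midway between the tips of the shut fingers; the grasp point (between the pads) lies 19 mm behind it; z points along the fingers, y is the direction in which the jaws open and shut (so a half turn about z gives the same grasp; the last joint's range is limited). The gripper opens to 85 mm and grips with 20 to 120 N. Pads are 22 mm wide; open, the fingers measure 114 mm over their backs; the gripper's body (76 mm by 85 mm) begins 54 mm behind the grasp point. The pads swing forward as they close: fully open they stand 13 mm farther back than shut.
Start: joints at [-1.293, 0.286, 1.577, -0, 1.279, -0.15], TCP at [0.28, -0.614, 0.231] pointing down, gripper open.
Joint ranges: [-2.77, 2.77], [-0.9, 2.22], [0.21, 2.48], [-1.53, 4.67], [0.24, 2.81], [-2.84, 2.84]. Speed limits (rad/s): [2.79, 2.79, 3.14, 3.14, 3.14, 3.14].

INTERFACE

Orientations are given as a unit quaternion [x, y, z, w].
In Python, from plant import * gives the robot as it stands.
- The arm moves only by the shell command python3 -m jog 'ROWS' [FORCE]. ROWS is a JSON object of lists of equal length, an entry for each row: "travel": the shift along the world's x, y, z in mm, a list of three; "dr": the turn, a rotation vector about the world's x, y, z in degrees, a list of three; "jaw": the closure in counts, from 0 (fully open) to 255 (shut). In form: {"travel": [[x, y, z], ...], "dr": [[wx, wy, wz], ...], "jaw": [jaw, ...]}. A call has 1 to 5 rows; each row shifts and turns the commanded pose from where the row before left it; what a row does not reach is not made up. A row lasts 1/12 s, in which the tool goes at most 41.7 mm and 7.16 degrees, less where a joint would pass 70% of its speed; a pose out of reach is approached as far as the arm can. A call is refused whole if a number of a shift passes 41.7 or a number of a turn 7.16, either way. A call with a gripper value outside its range is refused whole. The fingers move at their own pace and stop on an object; FORCE is the grip in N (left out, the last holds). Time passes only in rows, so rows that do not move let the fingers close. It gives the time, the measured TCP pose, the force and the opening at its end, in the units of the state.
- get_state(): the state, without advancing time (a new reading comes with each control period).
- read_camera(name): name is "side" or "top" or "wrist"; returns the picture (480x640x3 uint8, red, green, blue); there is no depth.
- camera_info(name): a dict with "K" (3x3 intrinsics, pixels), "R" (3x3) and "t" (3): a world point X has camera coordinates R X + t; the wrist camera has in their place "mount" (4x4, takes a point from camera to tool coordinates, whose origin is the TCP and whose axes are the flange's). Camera axes: x right, y down, z forward; pixel columns grow to the right and rows downward; lengths in m; the calibration is good to about 2 mm. A picture is of the moment at which its call begins: read the wrist's pose just before it. camera_info takes no time and is no camera call.
- sign_off(): hands the job in, once; it reports no verdict.
The state is a dict: "time": time; "qpos": joint angles; "dq": joint speeds; "joint_efforts": joint torques, N m; "eef_pos": TCP position; "tcp_rot": TCP orientation; "contact_force": force on the tool from outside, world axes, zero at the start; "wrist_torque": the same for the moment, N m; "opening": opening from 0.0 (shut) to 1.0 (fully open).
Only numpy, scipy, OpenCV 4.12 (cv2) and the standard library are available. Lean on these libraries where they do the work, as an engineer would, in place of code of your own. Each camera call takes 0.05 s, during which the arm holds its last target. There are 200 camera calls.

## Working session

There is one attempt and no reset: what is moved stays moved. The work goes in short steps, Python scripts to look and compute and a shell command to move; the robot and the scene stay as the last step left them, time stands still between calls to the robot, and variables do not carry over. Pictures are saved under pics/ and viewed, about 8 in all and at most 12, crops included, and the job is handed in when it is done.

```bash
ls; mkdir -p pics; python3 - <<'E'
from plant import *
import cv2
s=get_state();print(s)
for n in("top","side","wrist"):
    c=camera_info(n);print(n,c)
    cv2.imwrite(f"pics/{n}0.png",read_camera(n)[:,:,::-1])
E
```

```text
pics
{'time': 0.0, 'qpos': array([-1.29299743e+00,  2.87202594e-01,  1.57816212e+00,  2.76597113e-05,
        1.27859335e+00, -1.49980958e-01]), 'dq': array([-1.34668514e-03,  6.83664910e-05, -7.94839693e-05, -9.54637396e-05,
       -5.76949173e-04,  1.56196375e-04]), 'joint_efforts': array([-2.46883542e-05, -4.05981374e+01, -2.92626500e+01, -1.81544697e-04,
        5.77920568e-03, -1.02659786e-05]), 'eef_pos': array([ 0.27988982, -0.61352421,  0.22993061]), 'tcp_rot': array([ 9.77212788e-01,  2.12258727e-01, -6.23223351e-05, -1.18113917e-03]), 'contact_force': array([ 0.56960572,  0.33909242, -0.68241391]), 'wrist_torque': array([ 0.0156171 , -0.01603997, -0.06741192]), 'opening': 1.0033337163201748}
top {'K': array([[520.91832401,   0.        , 322.72553706],
       [  0.        , 520.91832401, 242.63181711],
       [  0.        ,   0.        ,   1.        ]]), 'R': array([[ 0.00427337, -0.99997781, -0.00511113],
       [-0.99000578, -0.00351016, -0.14098312],
       [ 0.14096205,  0.00566253, -0.98999881]]), 't': array([-0.05746712,  0.50527711,  1.39354988])}
side {'K': array([[5
[... 167 characters left out ...]
506, -0.64934963, -0.01263389],
       [-0.37420385, -0.42212575, -0.82570051],
       [ 0.53083523,  0.63257798, -0.56396724]]), 't': array([-0.41703767,  0.24501723,  1.33788942])}
wrist {'K': array([[357.96532001,   0.        , 316.291979  ],
       [  0.        , 357.96532001, 237.30704184],
       [  0.        ,   0.        ,   1.        ]]), 'mount': array([[-7.14621577e-04, -9.46064581e-01, -3.23977310e-01,
         8.30142840e-02],
       [ 9.99999529e-01, -4.63393017e-04, -8.52595264e-04,
         5.17806061e-04],
       [ 6.56481358e-04, -3.23977767e-01,  9.46064467e-01,
        -1.42805066e-01],
       [ 0.00000000e+00,  0.00000000e+00,  0.00000000e+00,
         1.00000000e+00]])}
```

View pics/top0.png

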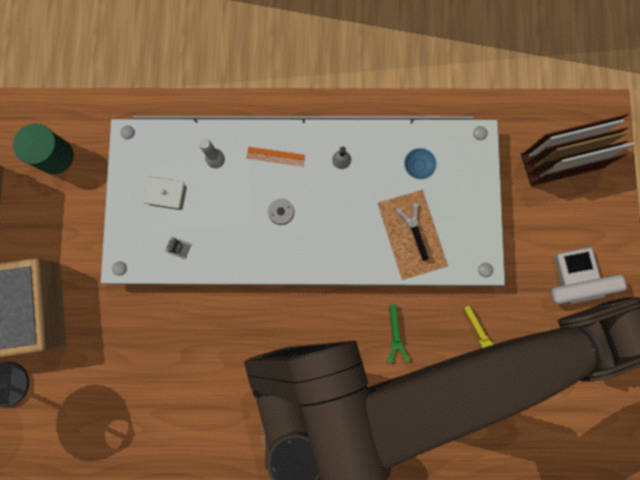

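View pics/side0.png

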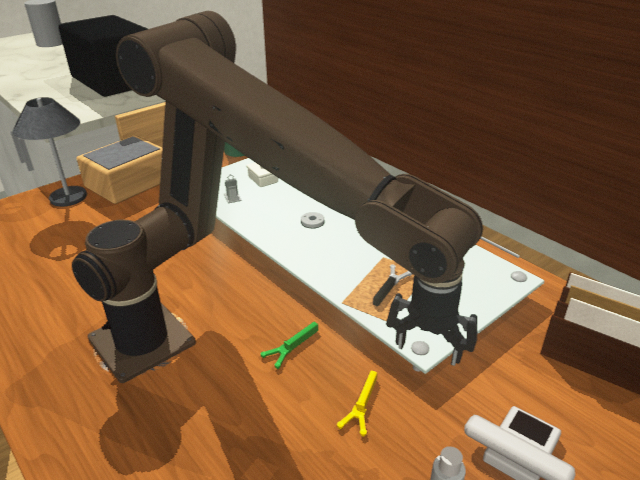

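The top view shows the black-handled spanner on the cork mat at about (415,232) and the collar at (281,211). Look-alikes are the green one at (397,333) and the yellow one at (478,328), both off the mat. The covers at (127,132), (480,133), (120,268) and (485,269) are domed. I choose the black-handled spanner on the mat and the flat disc with two holes.

```bash
cat > h.py <<'E'
from plant import *
import numpy as np, cv2
from scipy.spatial.transform import Rotation as Ro
def cam(n):
    c=camera_info(n); K=c["K"]
    if n!="wrist": return K,c["R"],c["t"]
    s=get_state(); T=np.eye(4); T[:3,:3]=Ro.from_quat(s["tcp_rot"]).as_matrix(); T[:3,3]=s["eef_pos"]
    W=np.linalg.inv(T@c["mount"]); return K,W[:3,:3],W[:3,3]
def ray(C,px,z):
    K,R,t=C; px=np.atleast_2d(px).astype(float)
    d=(R.T@np.linalg.inv(K)@np.c_[px,np.ones(len(px))].T).T; o=-R.T@t
    return o+d*((z-o[2])/d[:,2])[:,None]
def proj(C,X):
    K,R,t=C; p=(K@(R@np.atleast_2d(X).T+t[:,None])).T; return p[:,:2]/p[:,2:]
def blobs(mask,amin=20):
    cs,_=cv2.findContours(mask.astype(np.uint8),cv2.RETR_EXTERNAL,cv2.CHAIN_APPROX_NONE)
    return [(cv2.minAreaRect(c),cv2.contourArea(c)) for c in cs if cv2.contourArea(c)>=amin]
E
python3 - <<'E'
from h import *
C=cam("top"); im=cv2.imread("pics/top0.png")
g=im.max(2); m=np.zeros_like(g); m[195:275,380:445]=g[195:275,380:445]<50
for r,a in blobs(m): print("handle",r,a, ray(C,cv2.boxPoints(r),.087).round(4).tolist(), ray(C,r[0],.087))
hsv=cv2.cvtColor(im,cv2.COLOR_BGR2HSV); m=((hsv[...,1]>70)&(hsv[...,0]<25)).astype(np.uint8); m[:185]=0;m[283:]=0;m[:,:370]=0;m[:,455:]=0
for r,a in blobs(cv2.morphologyEx(m,cv2.MORPH_CLOSE,np.ones((25,25)))): print("mat",r,a,ray(C,r[0],.063))
print("collar",ray(C,[281,211.5],.0735), "prong", ray(C,[[400,211],[416,206]],.073))
a=cv2.resize(im[185:285,370:455],None,fx=4,fy=4,interpolation=2)
b=cv2.resize(im[185:235,255:305],None,fx=8,fy=8,interpolation=2)
cv2.imwrite("pics/crop1.png",np.hstack([a,b]))
E
```

```text
handle ((419.62139892578125, 243.13253784179688), (34.167667388916016, 5.710342884063721), 70.70995330810547) 154.5 [[0.5384, -0.2905, 0.087], [0.5435, -0.3049, 0.087], [0.4575, -0.3327, 0.087], [0.4525, -0.3185, 0.087]] [[ 0.49775795 -0.31170745  0.087     ]]
mat ((412.2732238769531, 234.2051544189453), (81.0817642211914, 47.619441986083984), 72.42874145507812) 3668.0 [[ 0.52539273 -0.29682732  0.063     ]]
collar [[0.58443277 0.05707555 0.0735    ]] prong [[ 0.5869417  -0.26339229  0.073     ]
 [ 0.60081474 -0.30671873  0.073     ]]
```

View pics/crop1.png

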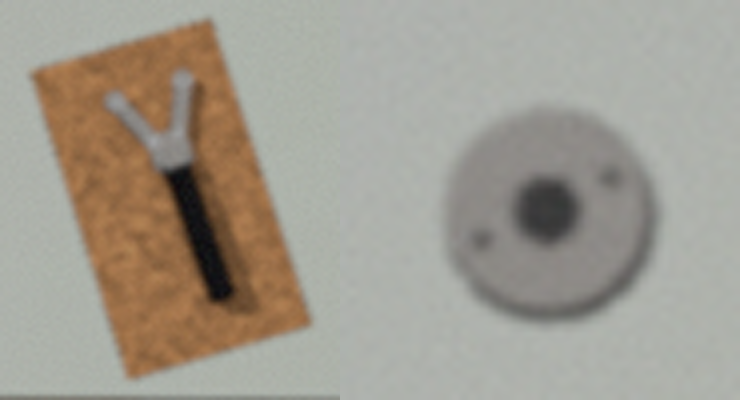

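```bash
python3 - <<'E'
from h import *
C=cam("top"); P=ray(C,[[272.6,214.75],[288.9,207.1]],.0735); print(P,np.linalg.norm(P[0]-P[1]),P.mean(0)); d=P[0]-P[1]; print("yaw",np.degrees(np.arctan2(-d[0],d[1])))
E
for i in 1 2 3; do python3 -m jog '{"travel":[[14,37.5,0],[14,37.5,0],[14,37.5,0],[14,37.5,0],[14,37.5,0]],"dr":[[0,0,0],[0,0,0],[0,0,0],[0,0,0],[0,0,0]],"jaw":[0,0,0,0,0]}'; done
python3 -m jog '{"travel":[[12,37.5,-5],[12,38,-5],[0,0,-30],[0,0,-30],[0,0,0]],"dr":[[0,0,0],[0,0,0],[0,0,0],[0,0,0],[0,0,0]],"jaw":[0,0,0,0,0]}'
python3 - <<'E'
from h import *
cv2.imwrite("pics/w1.png",read_camera("wrist")[:,:,::-1]); C=cam("wrist")
print(get_state()["eef_pos"],get_state()["tcp_rot"],get_state()["time"])
E
```

```text
[[0.57544669 0.07955983 0.0735    ]
 [0.59659196 0.0359459  0.0735    ]] 0.048469549898515256 [0.58601933 0.05775286 0.0735    ]
yaw 25.865421951981286
time: 0.57
eef_pos: [0.3502, -0.4247, 0.2308]
tcp_rot: [0.977, 0.212, -0.0, -0.0]
contact_force: [0.6, -0.5, 0.6]
opening: 0.998
time: 0.98
eef_pos: [0.4201, -0.2371, 0.2312]
tcp_rot: [0.977, 0.212, 0.0, -0.0]
contact_force: [1.0, 0.6, 1.0]
opening: 1.002
time: 1.4
eef_pos: [0.4901, -0.0496, 0.2313]
tcp_rot: [0.977, 0.212, 0.0, 0.0]
contact_force: [0.7, -1.0, 0.3]
opening: 1.001
time: 1.82
eef_pos: [0.5097, 0.0255, 0.1548]
tcp_rot: [0.977, 0.213, -0.006, -0.002]
contact_force: [-0.9, 0.2, -1.2]
opening: 1.001
[0.51119823 0.02472744 0.15768959] [ 0.97710322  0.2127214  -0.00406829 -0.00153259] 1.8667
```

View pics/w1.png

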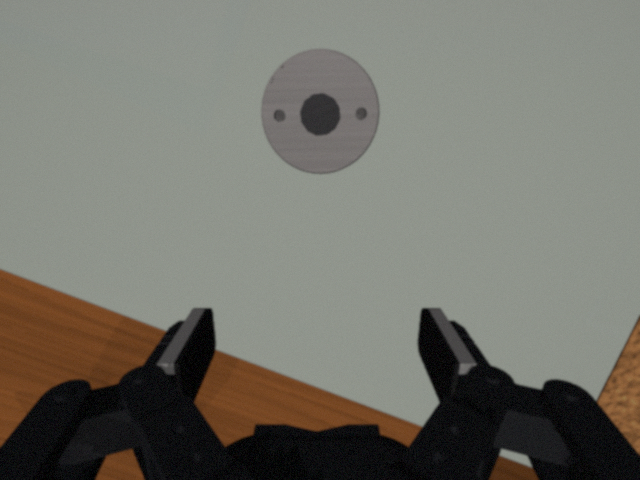

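The wrist view shows the collar at (320,111) with its holes at about (279,115) and (361,113). The arm was still settling, so I'll let it rest and measure precisely.

```bash
cat >> h.py <<'E'
def holes(z=.0735,save=None,im=None,C=None):
    C=C or cam("wrist"); im=read_camera("wrist")[:,:,::-1] if im is None else im
    if save: cv2.imwrite(save,im)
    g=cv2.cvtColor(np.ascontiguousarray(im),cv2.COLOR_BGR2GRAY)
    m=(g<95).astype(np.uint8); m[260:]=0
    n,l,st,ce=cv2.connectedComponentsWithStats(m)
    for i in range(1,n):
        if st[i,4]>40:
            ys,xs=np.where(l==i); w=120.-g[ys,xs]; c=[(xs*w).sum()/w.sum(),(ys*w).sum()/w.sum()]
            print(st[i],np.round(c,2),ray(C,c,z).round(4)[0])
E
python3 -m jog '{"travel":[[0,0,0],[0,0,0],[0,0,0],[0,0,0]],"dr":[[0,0,0],[0,0,0],[0,0,0],[0,0,0]],"jaw":[0,0,0,0]}'
python3 - <<'E'
from h import *
s=get_state();print(s["eef_pos"],s["tcp_rot"]);R=Ro.from_quat(s["tcp_rot"]).as_matrix();print(R)
holes(save="pics/w2.png")
E
```

```text
time: 2.2
eef_pos: [0.5152, 0.0232, 0.1633]
tcp_rot: [0.977, 0.212, 0.002, 0.001]
contact_force: [0.4, 0.2, -0.4]
opening: 1.0
[0.51516549 0.02319837 0.16332508] [9.77310726e-01 2.11803329e-01 1.64328990e-03 6.27654090e-04]
[[ 9.10273299e-01  4.13993268e-01  3.47788813e-03]
 [ 4.13997394e-01 -9.10277912e-01 -5.30717607e-04]
 [ 2.94613123e-03  1.92293469e-03 -9.99993811e-01]]
[618   0  22  55 974] [630.18  25.38] [ 0.7096 -0.0865  0.0735]
[ 292  103   39   41 1228] [311.02 122.93] [0.5855 0.0582 0.0735]
[345 117  11  11  98] [350.16 121.79] [0.5961 0.0364 0.0735]
[267 119  11  11 101] [271.88 124.  ] [0.5749 0.08   0.0735]
```

```bash

python3 -m jog '{"travel":[[0,-41,0],[0,-41,0],[0,-41,0],[0,-41,0],[0,-41,0]],"dr":[[0,0,-1.3],[0,0,-1.3],[0,0,-1.3],[0,0,-1.3],[0,0,-1.3]],"jaw":[0,0,0,0,0]}'
python3 -m jog '{"travel":[[3,-41,0],[0,-41,0],[0,-41,0],[0,0,0],[0,0,0]],"dr":[[0,0,0],[0,0,0],[0,0,0],[0,0,0],[0,0,0]],"jaw":[0,0,0,0,0]}'
python3 -m jog '{"travel":[[0,0,0],[0,0,0],[0,0,0],[0,0,0]],"dr":[[0,0,0],[0,0,0],[0,0,0],[0,0,0]],"jaw":[0,0,0,0]}'
python3 - <<'E'
from h import *
s=get_state();print(s["eef_pos"],s["tcp_rot"]);R=Ro.from_quat(s["tcp_rot"]).as_matrix();print(R[:,0],np.degrees(np.arctan2(R[1,0],R[0,0])))
cv2.imwrite("pics/w3.png",read_camera("wrist")[:,:,::-1])
E
```

```text
time: 2.67
eef_pos: [0.5141, -0.1833, 0.1624]
tcp_rot: [0.988, 0.156, 0.001, 0.001]
contact_force: [0.4, 0.7, -0.2]
opening: 1.003
time: 3.08
eef_pos: [0.5168, -0.3067, 0.1619]
tcp_rot: [0.988, 0.154, 0.0, 0.0]
contact_force: [0.0, 0.5, -0.3]
opening: 1.0
time: 3.42
eef_pos: [0.5173, -0.3028, 0.1615]
tcp_rot: [0.988, 0.157, 0.0, -0.0]
contact_force: [0.5, 0.4, -0.4]
opening: 1.001
[ 0.51729561 -0.30275521  0.16147045] [ 9.87527028e-01  1.57449568e-01  3.39371094e-05 -3.81213242e-05]
[9.50419265e-01 3.10971406e-01 7.90319977e-05] 18.117781723928818
```

View pics/w3.png

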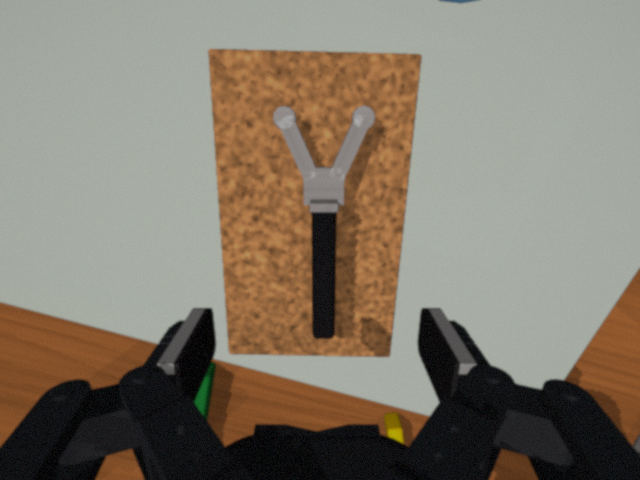

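The wrist view shows the spanner nearly aligned with the tool: fork ends at (284,118) and (363,118), handle from (324,212) to (323,338). Measuring both.

```bash
cat >> h.py <<'E'
def spn(zh,zf,im=None,C=None,save=None,box=(60,160,250,400)):
    C=C or cam("wrist"); im=np.ascontiguousarray(read_camera("wrist")[:,:,::-1]) if im is None else im
    if save: cv2.imwrite(save,im)
    g=im.max(2); m=(g<60).astype(np.uint8); m[:150]=0;m[:,:290]=0;m[:,360:]=0;m[345:]=0
    hd=max(blobs(m),key=lambda b:b[1])[0]
    y0,y1,x0,x1=box; gg=cv2.resize(im[y0:y1,x0:x1].max(2),None,fx=4,fy=4,interpolation=cv2.INTER_CUBIC)
    ci=cv2.HoughCircles(cv2.medianBlur(gg,5),cv2.HOUGH_GRADIENT_ALT,1,100,param1=150,param2=.5,minRadius=28,maxRadius=70)
    c=None if ci is None else (ci[0,:,:2]+.5)/4-.5+[x0,y0]
    print("handle px",hd,ray(C,hd[0],zh).round(4)); print("circ",ci, c)
    if c is not None: print(ray(C,c,zf).round(4))
    return hd,c
E
python3 - <<'E'
from h import *
spn(.087,.076,im=cv2.imread("pics/w3.png"))
E
```

```text
handle px ((323.5, 275.0), (124.0, 23.0), 90.0) [[ 0.5019 -0.3134  0.087 ]]
circ None None
```

```bash
python3 - <<'E'
from h import *
im=cv2.imread("pics/w3.png");C=cam("wrist")
# fork discs: local grey (low saturation) blob ends
hsv=cv2.cvtColor(im,cv2.COLOR_BGR2HSV); m=((hsv[...,1]<60)&(hsv[...,2]>90)).astype(np.uint8)
m[:70]=0;m[230:]=0;m[:,:240]=0;m[:,400:]=0
o=cv2.morphologyEx(m,cv2.MORPH_OPEN,cv2.getStructuringElement(cv2.MORPH_ELLIPSE,(19,19))); o[150:]=0
n,l,st,ce=cv2.connectedComponentsWithStats(o); print(st[1:],ce[1:])
P=ray(C,ce[1:3],.076);mid=P.mean(0);d=P[0]-P[1];print(P,np.linalg.norm(d),mid)
yaw=np.arctan2(-d[0],d[1]);yaw=yaw if abs(yaw)<1.5 else yaw+np.pi;print(np.degrees(yaw)); u=np.array([np.cos(yaw),np.sin(yaw),0]);print("grip",mid-.078*u)
e=ray(C,[[323.5,212.5],[323.5,338]],.087);print(e,np.linalg.norm(e[0]-e[1]))
E
```

```text
[[274 106  22  25 420]
 [352 106  22  26 443]] [[284.5547619  118.08571429]
 [362.44920993 118.38148984]]
[[ 0.58861422 -0.25986387  0.076     ]
 [ 0.60307399 -0.30473772  0.076     ]] 0.04714602080910702 [ 0.5958441  -0.28230079  0.076     ]
17.86057067968202
grip [ 0.52160326 -0.30622352  0.076     ]
[[ 0.54267959 -0.29981148  0.087     ]
 [ 0.45538814 -0.32891794  0.087     ]] 0.09201621161430215
```

```bash

python3 -m jog '{"travel":[[4,-3,-30],[0,0,-30],[0,0,-20],[0,0,-10],[0,0,-5.5]],"dr":[[0,0,0],[0,0,0],[0,0,0],[0,0,0],[0,0,0]],"jaw":[80,80,80,80,80]}' 40
python3 -m jog '{"travel":[[0,0,0],[0,0,0],[0,0,0],[0,0,0]],"dr":[[0,0,0],[0,0,0],[0,0,0],[0,0,0]],"jaw":[80,80,80,80]}'
python3 -m jog '{"travel":[[0,0,0],[0,0,0],[0,0,0],[0,0,0],[0,0,0]],"dr":[[0,0,0],[0,0,0],[0,0,0],[0,0,0],[0,0,0]],"jaw":[130,160,190,220,255]}' 90
python3 -m jog '{"travel":[[0,0,0],[0,0,0],[0,0,0],[0,0,0],[0,0,0]],"dr":[[0,0,0],[0,0,0],[0,0,0],[0,0,0],[0,0,0]],"jaw":[255,255,255,255,255]}' 90
python3 -c "
from h import *
s=get_state();print(s['eef_pos'],s['tcp_rot'],s['contact_force'],s['wrist_torque'])"
```

```text
time: 3.88
eef_pos: [0.5203, -0.3058, 0.0639]
tcp_rot: [0.988, 0.157, -0.001, -0.001]
contact_force: [0.3, -0.7, 0.4]
opening: 0.692
time: 4.22
eef_pos: [0.5221, -0.3079, 0.0677]
tcp_rot: [0.988, 0.157, 0.001, 0.001]
contact_force: [0.1, 0.7, -0.2]
opening: 0.686
time: 4.63
eef_pos: [0.5213, -0.3074, 0.0665]
tcp_rot: [0.988, 0.157, 0.0, 0.0]
contact_force: [-0.5, 1.1, 2.2]
opening: 0.165
time: 5.05
eef_pos: [0.5213, -0.3074, 0.0665]
tcp_rot: [0.988, 0.157, 0.0, 0.0]
contact_force: [-1.0, -0.4, 5.7]
opening: 0.167
[ 0.5213493  -0.30743532  0.0664687 ] [9.87670845e-01 1.56544307e-01 2.44650340e-04 3.49513684e-04] [-1.01681817 -0.43367981  5.68290567] [0.1046571  0.148786   0.01323638]
```

```bash

python3 -m jog '{"travel":[[0,0,5],[0,0,15],[0,0,25],[0,0,25],[0,0,25]],"dr":[[0,0,0],[0,0,0],[0,0,0],[0,0,0],[0,0,0]],"jaw":[255,255,255,255,255]}' 90
python3 -m jog '{"travel":[[-1,20,0],[-1,35,0],[-1,38,0],[-1,38,0],[-1,38,0]],"dr":[[0,0,1],[0,0,1],[0,0,1],[0,0,1],[0,0,1]],"jaw":[255,255,255,255,255]}'
python3 -m jog '{"travel":[[-1,38,0],[0,38,0],[0,38,0],[0,30,0],[0,18.5,0]],"dr":[[0,0,1],[0,0,1],[0,0,0.8],[0,0,0],[0,0,0]],"jaw":[255,255,255,255,255]}'
python3 -m jog '{"travel":[[0,0,0],[0,0,0],[0,0,0],[0,0,0],[0,0,0]],"dr":[[0,0,0],[0,0,0],[0,0,0],[0,0,0],[0,0,0]],"jaw":[255,255,255,255,255]}'
python3 -m jog '{"travel":[[0,0,0],[0,0,0],[0,0,0],[0,0,0],[0,0,0]],"dr":[[0,0,0],[0,0,0],[0,0,0],[0,0,0],[0,0,0]],"jaw":[255,255,255,255,255]}'
python3 - <<'E'
from h import *
s=get_state();print(s['eef_pos'],s['tcp_rot'],s['contact_force'],s['wrist_torque'],s['opening'])
im=np.ascontiguousarray(read_camera("wrist")[:,:,::-1]);cv2.imwrite("pics/w4.png",im)
E
```

```text
time: 5.47
eef_pos: [0.5201, -0.3063, 0.1599]
tcp_rot: [0.988, 0.157, -0.001, -0.001]
contact_force: [0.3, 0.0, -2.1]
opening: 0.164
time: 5.88
eef_pos: [0.5148, -0.1363, 0.1594]
tcp_rot: [0.98, 0.199, -0.001, -0.001]
contact_force: [0.1, 0.8, -1.7]
opening: 0.164
time: 6.3
eef_pos: [0.5135, 0.0275, 0.1595]
tcp_rot: [0.974, 0.224, -0.001, -0.001]
contact_force: [-0.7, -0.8, -1.9]
opening: 0.168
time: 6.72
eef_pos: [0.515, 0.0232, 0.1606]
tcp_rot: [0.975, 0.222, -0.0, 0.0]
contact_force: [-0.1, 0.0, -1.6]
opening: 0.167
time: 7.13
eef_pos: [0.5151, 0.0242, 0.1608]
tcp_rot: [0.975, 0.223, 0.0, 0.0]
contact_force: [-0.8, 0.2, -1.4]
opening: 0.164
[0.51508186 0.02421626 0.1608495 ] [9.74767160e-01 2.23224067e-01 1.81216660e-05 2.70314595e-07] [-0.784308    0.20993477 -1.38661721] [-0.00085493  0.02324155  0.00432616] 0.16371533998835539
```

View pics/w4.png

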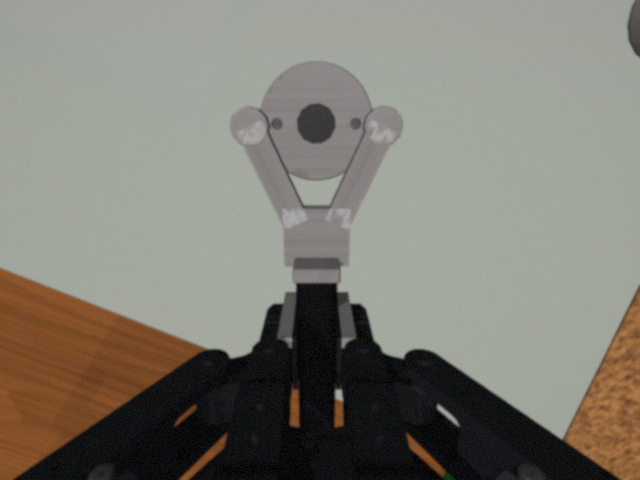

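```bash
cat >> h.py <<'E'
from scipy.optimize import least_squares
def discs(im,guess,r=20,thr=-4):
    b=cv2.GaussianBlur(im,(5,5),0).astype(int); m=((b[...,2]-b[...,1])>thr).astype(np.uint8)
    out=[]
    for k,(gx,gy) in enumerate(guess):
        sgn=-1 if k==0 else 1; P=[]
        for a in np.radians(np.arange(-80,81,4)):
            dx,dy=sgn*np.cos(a),np.sin(a)
            for q in np.arange(8,32,.25):
                x,y=gx+dx*q,gy+dy*q
                if not m[int(round(y)),int(round(x))]: P.append((x,y)); break
        P=np.array(P)
        f=least_squares(lambda p:np.hypot(P[:,0]-p[0],P[:,1]-p[1])-p[2],[gx,gy,r],loss="soft_l1",f_scale=.5)
        out.append(f.x[:2]); print("disc",f.x.round(2),len(P),"rms",np.sqrt((f.fun**2).mean()).round(2))
    return np.array(out)
E
python3 - <<'E'
from h import *
im=cv2.imread("pics/w4.png");C=cam("wrist");s=get_state()
print(im[126,240],im[126,215],im[140,310])
p=discs(im,[(249,126),(383,126)])
P=ray(C,p,s["eef_pos"][2]+.0095);d=P[0]-P[1];print(P,np.linalg.norm(d),P.mean(0),np.degrees(np.arctan2(-d[0],d[1])))
R=Ro.from_quat(s["tcp_rot"]).as_matrix();print("tool frame",(P-s["eef_pos"])@R)
holes(im=im,C=C)
E
```

```text
[131 133 139] [159 168 163] [60 58 57]
disc [250.43 125.47  22.09] 41 rms 1.15
disc [381.47 125.58  22.01] 41 rms 0.91
[[0.57655076 0.07955019 0.17034676]
 [0.59677181 0.03756732 0.17034676]] 0.046598847345264593 [0.58666129 0.05855876 0.17034676] 25.717779589686693
tool frame [[ 0.07940524 -0.02300523 -0.00949864]
 [ 0.07933386  0.02359356 -0.00949685]]
[628   0  12  57 499] [634.6   29.53] [ 0.7095 -0.0825  0.0735]
[ 297  104   38   40 1194] [315.72 123.14] [0.5854 0.0583 0.0735]
[260 110  36  82 144] [275.69 146.66] [0.5619 0.0747 0.0735]
[271 119  11  10  76] [276.03 123.2 ] [0.5748 0.0802 0.0735]
[351 119  10  10  74] [355.73 122.92] [0.5962 0.0363 0.0735]
[295 258  44   2  84] [316.67 258.59] [0.505  0.0188 0.0735]
```

```bash

python3 -m jog '{"travel":[[-1.2,-0.3,-10],[0,0,-20],[0,0,-20],[0,0,-20],[0,0,-9]],"dr":[[0,0,0.3],[0,0,0],[0,0,0],[0,0,0],[0,0,0]],"jaw":[255,255,255,255,255]}' 90
for i in 1 2; do python3 -m jog '{"travel":[[0,0,0],[0,0,0],[0,0,0],[0,0,0],[0,0,0]],"dr":[[0,0,0],[0,0,0],[0,0,0],[0,0,0],[0,0,0]],"jaw":[255,255,255,255,255]}'; done
python3 - <<'E'
from h import *
s=get_state();print(s['eef_pos'],s['tcp_rot'],s['contact_force'],s['wrist_torque'])
C=cam("wrist");im=np.ascontiguousarray(read_camera("wrist")[:,:,::-1]);cv2.imwrite("pics/w5.png",im)
holes(im=im,C=C)
E
```

```text
time: 7.6
eef_pos: [0.5115, 0.0244, 0.0783]
tcp_rot: [0.974, 0.226, -0.003, -0.001]
contact_force: [-1.5, 0.2, -2.3]
opening: 0.164
time: 8.02
eef_pos: [0.5148, 0.0239, 0.0832]
tcp_rot: [0.974, 0.226, 0.001, 0.0]
contact_force: [0.5, 0.0, -1.9]
opening: 0.165
time: 8.43
eef_pos: [0.5139, 0.024, 0.0819]
tcp_rot: [0.974, 0.226, 0.0, 0.0]
contact_force: [0.0, -0.5, -1.7]
opening: 0.167
[0.51386334 0.02403701 0.08186445] [9.74159133e-01 2.25862752e-01 2.36936247e-05 6.51263429e-06] [ 0.04686594 -0.51223398 -1.74355685] [-0.05057885  0.02234154 -0.00102533]
[ 261   94   86  114 4189] [312.34 133.69] [0.5813 0.0584 0.0735]
[371 138  30  49 276] [386.69 162.45] [0.5846 0.0256 0.0735]
[295 258  44   2  86] [316.74 258.57] [0.533  0.0328 0.0735]
```

View pics/w5.png

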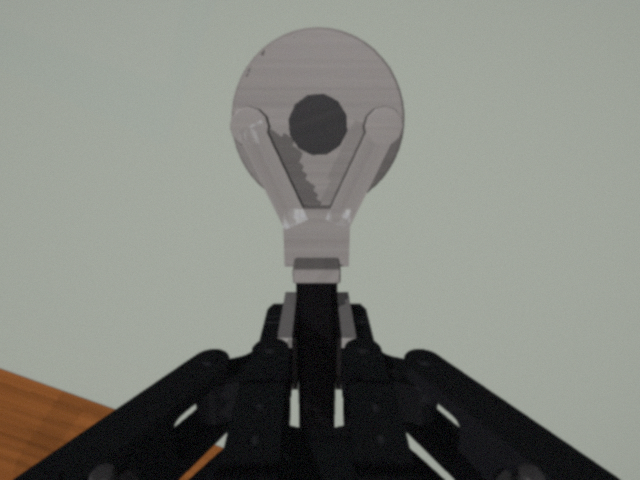

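The discs are at (250,125) and (382,125), and the collar's dark centre is at (318,124), just below them. I'll check the residual at this depth.

```bash
python3 - <<'E'
from h import *
im=cv2.imread("pics/w5.png");C=cam("wrist");s=get_state();R=Ro.from_quat(s["tcp_rot"]).as_matrix()
g=cv2.cvtColor(im,cv2.COLOR_BGR2GRAY);print(g[124,318],g[160,290],g[60,318])
m=(g<80).astype(np.uint8);m[:80]=0;m[170:]=0;m[:,:270]=0;m[:,370:]=0
m=cv2.morphologyEx(m,cv2.MORPH_OPEN,cv2.getStructuringElement(cv2.MORPH_ELLIPSE,(25,25)))
cs,_=cv2.findContours(m,cv2.RETR_EXTERNAL,cv2.CHAIN_APPROX_NONE);e=cv2.fitEllipse(max(cs,key=len));print(e)
H=ray(C,e[0],.0735)[0];print("centre",H,"tool",R.T@(H-s["eef_pos"]))
D=np.array([[250.43,125.47],[381.47,125.58]]);P=ray(C,D,s["eef_pos"][2]+.0095).mean(0);print("prongs",P,"tool",R.T@(P-s["eef_pos"]))
# collar disc outline, upper half, against glass
b=cv2.GaussianBlur(im,(5,5),0).astype(int);mm=(b[...,2]-b[...,1])>-4;Q=[]
for a in np.radians(np.arange(185,356,4)):
    for q in np.arange(110,60,-.25):
        x,y=318+np.cos(a)*q,114+np.sin(a)*q
        if mm[int(round(y)),int(round(x))]:Q.append((x,y));break
W=ray(C,np.array(Q),.0735)[:,:2]
f=least_squares(lambda p:np.hypot(*(W-p[:2]).T)-p[2],[.585,.058,.035],loss="soft_l1",f_scale=.0003);print("collar outline",f.x,np.abs(f.fun).max())
E
```

```text
59 88 136
((317.49481201171875, 124.06077575683594), (56.100711822509766, 58.426578521728516), 4.006464004516602)
centre [0.58557479 0.05824    0.0735    ] tool [0.07944453 0.00088543 0.00835009]
prongs [0.5852437  0.05874154 0.09134905] tool [ 0.0793682   0.00028944 -0.00949896]
collar outline [0.58544936 0.05828004 0.03501916] 0.0003417990208654381
```

```bash

python3 -m jog '{"travel":[[0.2,-0.4,-1],[0,0,-1],[0,0,-1],[0,0,-1],[0,0,0]],"dr":[[0,0,0],[0,0,0],[0,0,0],[0,0,0],[0,0,0]],"jaw":[255,255,255,255,255]}' 90
python3 -m jog '{"travel":[[0,0,-0.5],[0,0,-0.5],[0,0,-0.5],[0,0,-0.5],[0,0,0]],"dr":[[0,0,0],[0,0,0],[0,0,0],[0,0,0],[0,0,0]],"jaw":[255,255,255,255,255]}'
python3 -m jog '{"travel":[[0,0,0],[0,0,0],[0,0,0],[0,0,0]],"dr":[[0,0,0],[0,0,0],[0,0,0],[0,0,0]],"jaw":[255,255,255,255]}'
python3 -c "
from h import *
s=get_state();print(s['eef_pos'],s['contact_force'],s['wrist_torque'])"
```

```text
time: 8.9
eef_pos: [0.5138, 0.0237, 0.0774]
tcp_rot: [0.974, 0.226, -0.0, -0.0]
contact_force: [-0.5, -0.7, -1.8]
opening: 0.165
time: 9.32
eef_pos: [0.514, 0.0237, 0.0757]
tcp_rot: [0.974, 0.226, -0.0, -0.0]
contact_force: [0.4, 0.2, -1.4]
opening: 0.166
time: 9.65
eef_pos: [0.5141, 0.0236, 0.0759]
tcp_rot: [0.974, 0.226, 0.0, 0.0]
contact_force: [1.5, -1.1, -1.5]
opening: 0.163
[0.51411054 0.02363933 0.07589586] [ 1.50162243 -1.11338573 -1.45991983] [-0.04304444  0.01587253  0.03650483]
```

```bash

python3 -m jog '{"travel":[[0,0,-0.6],[0,0,-0.6],[0,0,-0.6],[0,0,0],[0,0,0]],"dr":[[0,0,0],[0,0,0],[0,0,0],[0,0,0],[0,0,0]],"jaw":[255,255,255,255,255]}'
python3 -m jog '{"travel":[[0,0,-0.6],[0,0,-0.6],[0,0,-0.6],[0,0,0],[0,0,0]],"dr":[[0,0,0],[0,0,0],[0,0,0],[0,0,0],[0,0,0]],"jaw":[255,255,255,255,255]}'
python3 -c "
from h import *
s=get_state();print(s['eef_pos'],s['contact_force'],s['wrist_torque'])"
```

```text
time: 10.07
eef_pos: [0.514, 0.0237, 0.0739]
tcp_rot: [0.974, 0.226, -0.0, -0.0]
contact_force: [-0.9, -0.2, -2.0]
opening: 0.166
time: 10.48
eef_pos: [0.514, 0.0237, 0.0722]
tcp_rot: [0.974, 0.226, -0.0, -0.0]
contact_force: [-0.2, -0.2, -2.2]
opening: 0.164
[0.51401253 0.02367733 0.07215821] [-0.20731695 -0.24815596 -2.15738666] [-0.00265977  0.00096689  0.00687682]
```

```bash

python3 -m jog '{"travel":[[0,0,-0.5],[0,0,-0.5],[0,0,-0.5],[0,0,0],[0,0,0]],"dr":[[0,0,0],[0,0,0],[0,0,0],[0,0,0],[0,0,0]],"jaw":[255,255,255,255,255]}'
python3 -m jog '{"travel":[[0,0,-0.4],[0,0,-0.2],[0,0,0],[0,0,0],[0,0,0]],"dr":[[0,0,0],[0,0,0],[0,0,0],[0,0,0],[0,0,0]],"jaw":[255,255,255,255,255]}'
python3 -c "
from h import *
s=get_state();print(s['eef_pos'],s['contact_force'],s['wrist_torque'])"
```

```text
time: 10.9
eef_pos: [0.514, 0.0236, 0.0707]
tcp_rot: [0.974, 0.226, -0.0, -0.0]
contact_force: [-0.2, 0.7, -1.4]
opening: 0.166
time: 11.32
eef_pos: [0.5141, 0.0236, 0.0701]
tcp_rot: [0.974, 0.226, 0.0, 0.0]
contact_force: [-0.1, -0.6, -2.0]
opening: 0.158
[0.51407849 0.02364128 0.07013759] [-0.10688384 -0.63805992 -2.01603301] [-0.00031944  0.03901159 -0.03964715]
```

```bash

for i in 1 2; do python3 -m jog '{"travel":[[0,0,-0.3],[0,0,0],[0,0,0]],"dr":[[0,0,0],[0,0,0],[0,0,0]],"jaw":[255,255,255]}'; done
python3 -c "
from h import *
s=get_state();print(s['eef_pos'],s['contact_force'],s['wrist_torque'])"
```

```text
time: 11.57
eef_pos: [0.5141, 0.0237, 0.0699]
tcp_rot: [0.974, 0.226, 0.0, -0.0]
contact_force: [-1.1, -0.8, -1.0]
opening: 0.169
time: 11.82
eef_pos: [0.5141, 0.0236, 0.0697]
tcp_rot: [0.974, 0.226, -0.0, 0.0]
contact_force: [-1.8, 0.0, 0.7]
opening: 0.166
[0.51410508 0.02362606 0.06974145] [-1.82477961  0.00450891  0.6654443 ] [-0.06415051  0.06266264  0.0475349 ]
```

Seated: z is down at 0.0697, the face-contact level. Next is the turn. I'll make the first 10° and check the torque about the collar axis.

```bash
cat > chk.py <<'E'
from h import *; import sys
s=get_state();r=s["eef_pos"]-[.5856,.0583,.07];F=s["contact_force"];M=r[0]*F[1]-r[1]*F[0]+s["wrist_torque"][2]
R=Ro.from_quat(s["tcp_rot"]).as_matrix()
print(f"{s['time']:.2f} yaw {np.degrees(np.arctan2(R[1,0],R[0,0])):.2f} ang {np.degrees(np.arctan2(-r[1],-r[0])):.2f} r {np.hypot(r[0],r[1])*1e3:.1f} z {s['eef_pos'][2]*1e3:.1f} F {F.round(1)} T {s['wrist_torque'].round(2)} M {M:.2f} q6 {s['qpos'][5]:.2f}")
sys.exit(abs(M)>float(sys.argv[1]) if len(sys.argv)>1 else 0)
E
python3 chk.py
python3 -m jog '{"travel":[[-1.17,2.52,0],[-1.08,2.56,0],[-0.99,2.59,0],[-0.9,2.63,0],[-0.81,2.66,0]],"dr":[[0,0,-2],[0,0,-2],[0,0,-2],[0,0,-2],[0,0,-2]],"jaw":[255,255,255,255,255]}' 90 >/dev/null; python3 chk.py
python3 -m jog '{"travel":[[0,0,0],[0,0,0]],"dr":[[0,0,0],[0,0,0]],"jaw":[255,255]}' >/dev/null; python3 chk.py
```

```text
11.82 yaw 26.11 ang 25.87 r 79.5 z 69.7 F [-1.8  0.   0.7] T [-0.06  0.06  0.05] M -0.02 q6 0.96
12.23 yaw 16.06 ang 16.14 r 79.5 z 69.8 F [-0.6 -0.9 -0.1] T [-0.3   0.05  0.09] M 0.14 q6 1.16
12.40 yaw 16.16 ang 16.01 r 79.4 z 69.8 F [-1.3 -2.   1.4] T [-0.18  0.1  -0.02] M 0.10 q6 1.16
```

```bash

python3 -m jog '{"travel":[[-0.71,2.68,0],[-0.62,2.7,0],[-0.52,2.72,0],[-0.43,2.74,0],[-0.33,2.75,0]],"dr":[[0,0,-2],[0,0,-2],[0,0,-2],[0,0,-2],[0,0,-2]],"jaw":[255,255,255,255,255]}' 90 >/dev/null; python3 chk.py .38 &&
python3 -m jog '{"travel":[[-0.09,1.04,0],[-0.09,1.04,0],[0,0,0]],"dr":[[0,0,-0.75],[0,0,-0.75],[0,0,0]],"jaw":[255,255,255]}' >/dev/null && python3 chk.py .38 &&
python3 -m jog '{"travel":[[-0.06,1.04,0],[-0.06,1.04,0],[0,0,0]],"dr":[[0,0,-0.75],[0,0,-0.75],[0,0,0]],"jaw":[255,255,255]}' >/dev/null && python3 chk.py .38 &&
python3 -m jog '{"travel":[[-0.04,1.04,0],[-0.04,1.04,0],[0,0,0]],"dr":[[0,0,-0.75],[0,0,-0.75],[0,0,0]],"jaw":[255,255,255]}' >/dev/null && python3 chk.py .38 &&
python3 -m jog '{"travel":[[-0.01,1.04,0],[-0.01,1.04,0],[0,0,0]],"dr":[[0,0,-0.75],[0,0,-0.75],[0,0,0]],"jaw":[255,255,255]}' >/dev/null && python3 chk.py .38 &&
python3 -m jog '{"travel":[[0.02,1.04,0],[0.02,1.04,0],[0,0,0]],"dr":[[0,0,-0.75],[0,0,-0.75],[0,0,0]],"jaw":[255,255,255]}' >/dev/null && python3 chk.py .38 &&
python3 -m jog '{"travel":[[0.05,1.04,0],[0.05,1.04,0],[0,0,0]],"dr":[[0,0,-0.75],[0,0,-0.75],[0,0,0]],"jaw":[255,255,255]}' >/dev/null && python3 chk.py .38 &&
python3 -m jog '{"travel":[[0.07,1.04,0],[0.07,1.04,0],[0,0,0]],"dr":[[0,0,-0.75],[0,0,-0.75],[0,0,0]],"jaw":[255,255,255]}' >/dev/null && python3 chk.py .38 &&
python3 -m jog '{"travel":[[0.1,1.04,0],[0.1,1.04,0],[0,0,0]],"dr":[[0,0,-0.75],[0,0,-0.75],[0,0,0]],"jaw":[255,255,255]}' >/dev/null && python3 chk.py .38
```

```text
12.82 yaw 6.10 ang 6.05 r 79.5 z 69.7 F [-1.8 -1.4  0.7] T [-0.24  0.15  0.07] M 0.16 q6 1.36False
```

```bash
sed -i 's/sys.exit(abs/sys.exit(int(abs/; s/else 0)$/else 0))/' chk.py; sed -i 's/int(abs(M)>float(sys.argv\[1\]) if len(sys.argv)>1 else 0))/int(abs(M)>float(sys.argv[1])) if len(sys.argv)>1 else 0)/' chk.py; tail -1 chk.py
python3 chk.py .38 &&
python3 -m jog '{"travel":[[-0.09,1.04,0],[-0.09,1.04,0],[0,0,0]],"dr":[[0,0,-0.75],[0,0,-0.75],[0,0,0]],"jaw":[255,255,255]}' >/dev/null && python3 chk.py .38 &&
python3 -m jog '{"travel":[[-0.06,1.04,0],[-0.06,1.04,0],[0,0,0]],"dr":[[0,0,-0.75],[0,0,-0.75],[0,0,0]],"jaw":[255,255,255]}' >/dev/null && python3 chk.py .38 &&
python3 -m jog '{"travel":[[-0.04,1.04,0],[-0.04,1.04,0],[0,0,0]],"dr":[[0,0,-0.75],[0,0,-0.75],[0,0,0]],"jaw":[255,255,255]}' >/dev/null && python3 chk.py .38 &&
python3 -m jog '{"travel":[[-0.01,1.04,0],[-0.01,1.04,0],[0,0,0]],"dr":[[0,0,-0.75],[0,0,-0.75],[0,0,0]],"jaw":[255,255,255]}' >/dev/null && python3 chk.py .38 &&
python3 -m jog '{"travel":[[0.02,1.04,0],[0.02,1.04,0],[0,0,0]],"dr":[[0,0,-0.75],[0,0,-0.75],[0,0,0]],"jaw":[255,255,255]}' >/dev/null && python3 chk.py .38 &&
python3 -m jog '{"travel":[[0.05,1.04,0],[0.05,1.04,0],[0,0,0]],"dr":[[0,0,-0.75],[0,0,-0.75],[0,0,0]],"jaw":[255,255,255]}' >/dev/null && python3 chk.py .38 &&
python3 -m jog '{"travel":[[0.07,1.04,0],[0.07,1.04,0],[0,0,0]],"dr":[[0,0,-0.75],[0,0,-0.75],[0,0,0]],"jaw":[255,255,255]}' >/dev/null && python3 chk.py .38 &&
python3 -m jog '{"travel":[[0.1,1.04,0],[0.1,1.04,0],[0,0,0]],"dr":[[0,0,-0.75],[0,0,-0.75],[0,0,0]],"jaw":[255,255,255]}' >/dev/null && python3 chk.py .38
```

```text
sys.exit(int(abs(M)>float(sys.argv[1])) if len(sys.argv)>1 else 0)
12.82 yaw 6.10 ang 6.05 r 79.5 z 69.7 F [-1.8 -1.4  0.7] T [-0.24  0.15  0.07] M 0.16 q6 1.36
13.07 yaw 4.62 ang 4.46 r 79.5 z 69.7 F [-3.1 -1.8  1.7] T [-0.35  0.21 -0.09] M 0.03 q6 1.39
13.32 yaw 3.07 ang 2.85 r 79.5 z 69.6 F [-2.6 -2.7  2.8] T [-0.35  0.3  -0.14] M 0.06 q6 1.42
13.57 yaw 1.56 ang 1.30 r 79.5 z 69.6 F [-2.5 -2.8  2.4] T [-0.49  0.27 -0.12] M 0.09 q6 1.46
13.82 yaw 0.05 ang -0.24 r 79.5 z 69.6 F [-4.  -2.7  3.7] T [-0.48  0.34 -0.14] M 0.08 q6 1.49
14.07 yaw -1.45 ang -1.76 r 79.6 z 69.5 F [-4.5 -2.4  3.2] T [-0.48  0.35 -0.11] M 0.09 q6 1.52
14.32 yaw -2.94 ang -3.27 r 79.6 z 69.5 F [-4.1 -2.7  4.1] T [-0.51  0.36 -0.18] M 0.05 q6 1.55
14.57 yaw -4.42 ang -4.74 r 79.6 z 69.5 F [-4.6 -2.4  3.9] T [-0.53  0.43 -0.16] M 0.05 q6 1.58
14.82 yaw -5.92 ang -6.24 r 79.6 z 69.5 F [-5.  -2.8  3.8] T [-0.53  0.43 -0.19] M 0.08 q6 1.61
```

```bash

python3 -m jog '{"travel":[[-0.18,1.03,0],[-0.05,1.03,0],[0,0,0]],"dr":[[0,0,-0.75],[0,0,-0.75],[0,0,0]],"jaw":[255,255,255]}' >/dev/null && python3 chk.py .26 &&
python3 -m jog '{"travel":[[0.15,1.03,0],[0.15,1.03,0],[0,0,0]],"dr":[[0,0,-0.75],[0,0,-0.75],[0,0,0]],"jaw":[255,255,255]}' >/dev/null && python3 chk.py .26 &&
python3 -m jog '{"travel":[[0.18,1.03,0],[0.18,1.03,0],[0,0,0]],"dr":[[0,0,-0.75],[0,0,-0.75],[0,0,0]],"jaw":[255,255,255]}' >/dev/null && python3 chk.py .26 &&
python3 -m jog '{"travel":[[0.2,1.02,0],[0.2,1.02,0],[0,0,0]],"dr":[[0,0,-0.75],[0,0,-0.75],[0,0,0]],"jaw":[255,255,255]}' >/dev/null && python3 chk.py .26 &&
python3 -m jog '{"travel":[[0.23,1.02,0],[0.23,1.02,0],[0,0,0]],"dr":[[0,0,-0.75],[0,0,-0.75],[0,0,0]],"jaw":[255,255,255]}' >/dev/null && python3 chk.py .26 &&
python3 -m jog '{"travel":[[0.26,1.01,0],[0.26,1.01,0],[0,0,0]],"dr":[[0,0,-0.75],[0,0,-0.75],[0,0,0]],"jaw":[255,255,255]}' >/dev/null && python3 chk.py .26 &&
python3 -m jog '{"travel":[[0.28,1.0,0],[0.28,1.0,0],[0,0,0]],"dr":[[0,0,-0.75],[0,0,-0.75],[0,0,0]],"jaw":[255,255,255]}' >/dev/null && python3 chk.py .26 &&
python3 -m jog '{"travel":[[0.31,0.99,0],[0.31,0.99,0],[0,0,0]],"dr":[[0,0,-0.75],[0,0,-0.75],[0,0,0]],"jaw":[255,255,255]}' >/dev/null && python3 chk.py .26 &&
python3 -m jog '{"travel":[[0.33,0.99,0],[0.33,0.99,0],[0,0,0]],"dr":[[0,0,-0.75],[0,0,-0.75],[0,0,0]],"jaw":[255,255,255]}' >/dev/null && python3 chk.py .26 &&
python3 -m jog '{"travel":[[0.36,0.98,0],[0.36,0.98,0],[0,0,0]],"dr":[[0,0,-0.75],[0,0,-0.75],[0,0,0]],"jaw":[255,255,255]}' >/dev/null && python3 chk.py .26
```

```text
15.07 yaw -7.43 ang -7.75 r 79.6 z 69.6 F [-2.4 -1.9  2.6] T [-0.47  0.22 -0.18] M -0.00 q6 1.64
15.32 yaw -8.94 ang -9.25 r 79.7 z 69.6 F [-1.6 -2.   1.4] T [-0.52  0.05 -0.17] M 0.01 q6 1.67
15.57 yaw -10.44 ang -10.73 r 79.7 z 69.6 F [-1.  -2.9  1.7] T [-0.51  0.01 -0.07] M 0.16 q6 1.70
15.82 yaw -11.94 ang -12.25 r 79.7 z 69.6 F [-0.2 -3.   1.7] T [-0.48 -0.11 -0.08] M 0.16 q6 1.73
16.07 yaw -13.44 ang -13.72 r 79.7 z 69.6 F [-0.2 -2.7  0.4] T [-0.43 -0.14 -0.13] M 0.08 q6 1.76
16.32 yaw -14.94 ang -15.21 r 79.8 z 69.6 F [-0.6 -2.3  1.4] T [-0.45 -0.16 -0.11] M 0.09 q6 1.79
16.57 yaw -16.44 ang -16.70 r 79.8 z 69.6 F [ 0.8 -2.5  1.9] T [-0.43 -0.23 -0.08] M 0.10 q6 1.82
16.82 yaw -17.94 ang -18.19 r 79.8 z 69.6 F [ 1.  -3.   1.5] T [-0.51 -0.22 -0.07] M 0.13 q6 1.85
17.07 yaw -19.44 ang -19.70 r 79.9 z 69.6 F [ 0.4 -2.8  1.3] T [-0.53 -0.32 -0.11] M 0.09 q6 1.88
17.32 yaw -20.94 ang -21.17 r 79.9 z 69.6 F [ 0.5 -2.1  1.1] T [-0.48 -0.39 -0.08] M 0.06 q6 1.91
```

```bash

python3 -m jog '{"travel":[[0.39,0.97,0],[0.39,0.97,0],[0,0,0]],"dr":[[0,0,-0.75],[0,0,-0.75],[0,0,0]],"jaw":[255,255,255]}' >/dev/null && python3 chk.py .26 &&
python3 -m jog '{"travel":[[0.41,0.96,0],[0.41,0.96,0],[0,0,0]],"dr":[[0,0,-0.75],[0,0,-0.75],[0,0,0]],"jaw":[255,255,255]}' >/dev/null && python3 chk.py .26 &&
python3 -m jog '{"travel":[[0.44,0.94,0],[0.44,0.94,0],[0,0,0]],"dr":[[0,0,-0.75],[0,0,-0.75],[0,0,0]],"jaw":[255,255,255]}' >/dev/null && python3 chk.py .26 &&
python3 -m jog '{"travel":[[0.46,0.93,0],[0.46,0.93,0],[0,0,0]],"dr":[[0,0,-0.75],[0,0,-0.75],[0,0,0]],"jaw":[255,255,255]}' >/dev/null && python3 chk.py .26 &&
python3 -m jog '{"travel":[[0.48,0.92,0],[0.48,0.92,0],[0,0,0]],"dr":[[0,0,-0.75],[0,0,-0.75],[0,0,0]],"jaw":[255,255,255]}' >/dev/null && python3 chk.py .26 &&
python3 -m jog '{"travel":[[0.51,0.91,0],[0.51,0.91,0],[0,0,0]],"dr":[[0,0,-0.75],[0,0,-0.75],[0,0,0]],"jaw":[255,255,255]}' >/dev/null && python3 chk.py .26 &&
python3 -m jog '{"travel":[[0.53,0.89,0],[0.53,0.89,0],[0,0,0]],"dr":[[0,0,-0.75],[0,0,-0.75],[0,0,0]],"jaw":[255,255,255]}' >/dev/null && python3 chk.py .26 &&
python3 -m jog '{"travel":[[0.56,0.88,0],[0.56,0.88,0],[0,0,0]],"dr":[[0,0,-0.75],[0,0,-0.75],[0,0,0]],"jaw":[255,255,255]}' >/dev/null && python3 chk.py .26 &&
python3 -m jog '{"travel":[[0.58,0.87,0],[0.58,0.87,0],[0,0,0]],"dr":[[0,0,-0.75],[0,0,-0.75],[0,0,0]],"jaw":[255,255,255]}' >/dev/null && python3 chk.py .26 &&
python3 -m jog '{"travel":[[0.6,0.85,0],[0.6,0.85,0],[0,0,0]],"dr":[[0,0,-0.75],[0,0,-0.75],[0,0,0]],"jaw":[255,255,255]}' >/dev/null && python3 chk.py .26
```

```text
17.57 yaw -22.44 ang -22.66 r 79.9 z 69.6 F [ 1.7 -2.8  1.6] T [-0.48 -0.38 -0.05] M 0.11 q6 1.94
17.82 yaw -23.94 ang -24.15 r 79.9 z 69.6 F [ 1.3 -2.8  1.6] T [-0.54 -0.39 -0.08] M 0.09 q6 1.97
18.07 yaw -25.44 ang -25.66 r 79.9 z 69.6 F [ 2.  -2.4  1.6] T [-0.55 -0.38 -0.03] M 0.08 q6 2.00
18.32 yaw -26.94 ang -27.14 r 79.9 z 69.6 F [ 1.1 -3.6  1.5] T [-0.59 -0.48 -0.07] M 0.15 q6 2.03
18.57 yaw -28.44 ang -28.63 r 80.0 z 69.6 F [ 2.3 -2.1  2. ] T [-0.52 -0.47 -0.07] M -0.01 q6 2.06
18.82 yaw -29.94 ang -30.12 r 79.9 z 69.6 F [ 1.5 -2.8  1.4] T [-0.55 -0.43 -0.02] M 0.12 q6 2.09
19.07 yaw -31.44 ang -31.61 r 80.0 z 69.6 F [ 2.  -3.1  2.2] T [-0.59 -0.47 -0.06] M 0.07 q6 2.12
19.32 yaw -32.94 ang -33.09 r 80.0 z 69.5 F [ 1.5 -2.8  1.6] T [-0.51 -0.42 -0.02] M 0.10 q6 2.15
19.57 yaw -34.45 ang -34.59 r 80.0 z 69.5 F [ 1.3 -1.8  2.1] T [-0.52 -0.45 -0.01] M 0.05 q6 2.18
19.82 yaw -35.94 ang -36.08 r 80.0 z 69.5 F [ 1.4 -2.3  2.5] T [-0.54 -0.47 -0.03] M 0.06 q6 2.21
```

```bash
python3 - <<'E'
from h import *
im=np.ascontiguousarray(read_camera("wrist")[:,:,::-1])
f=lambda a:cv2.resize(a[10:210,210:420],None,fx=1.8,fy=1.8)
cv2.imwrite("pics/w6.png",np.hstack([f(cv2.imread("pics/w5.png")),f(im)]))
E
```

```text
(no output)
```

View pics/w6.png

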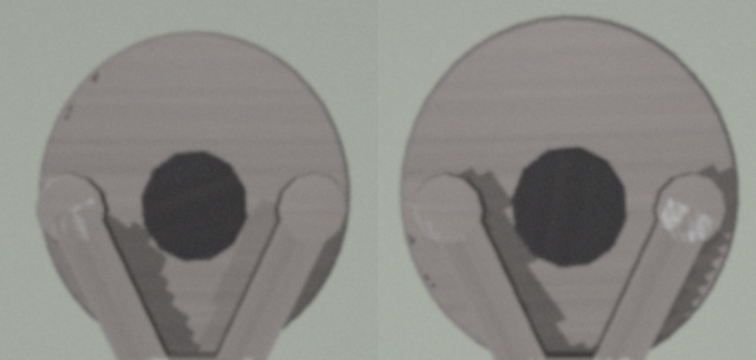

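The brushed grain turned with the fork, so the collar is turning. The small edge flecks stayed put in the world, so they look like shadow artefacts. The fork sits flush, with its discs on the collar.

```bash

python3 -m jog '{"travel":[[0.62,0.83,0],[0.62,0.83,0],[0,0,0]],"dr":[[0,0,-0.75],[0,0,-0.75],[0,0,0]],"jaw":[255,255,255]}' >/dev/null && python3 chk.py .26 &&
python3 -m jog '{"travel":[[0.64,0.82,0],[0.64,0.82,0],[0,0,0]],"dr":[[0,0,-0.75],[0,0,-0.75],[0,0,0]],"jaw":[255,255,255]}' >/dev/null && python3 chk.py .26 &&
python3 -m jog '{"travel":[[0.66,0.8,0],[0.66,0.8,0],[0,0,0]],"dr":[[0,0,-0.75],[0,0,-0.75],[0,0,0]],"jaw":[255,255,255]}' >/dev/null && python3 chk.py .26 &&
python3 -m jog '{"travel":[[0.69,0.78,0],[0.69,0.78,0],[0,0,0]],"dr":[[0,0,-0.75],[0,0,-0.75],[0,0,0]],"jaw":[255,255,255]}' >/dev/null && python3 chk.py .26 &&
python3 -m jog '{"travel":[[0.71,0.76,0],[0.71,0.76,0],[0,0,0]],"dr":[[0,0,-0.75],[0,0,-0.75],[0,0,0]],"jaw":[255,255,255]}' >/dev/null && python3 chk.py .26 &&
python3 -m jog '{"travel":[[0.73,0.74,0],[0.73,0.74,0],[0,0,0]],"dr":[[0,0,-0.75],[0,0,-0.75],[0,0,0]],"jaw":[255,255,255]}' >/dev/null && python3 chk.py .26 &&
python3 -m jog '{"travel":[[0.74,0.73,0],[0.74,0.73,0],[0,0,0]],"dr":[[0,0,-0.75],[0,0,-0.75],[0,0,0]],"jaw":[255,255,255]}' >/dev/null && python3 chk.py .26 &&
python3 -m jog '{"travel":[[0.76,0.71,0],[0.76,0.71,0],[0,0,0]],"dr":[[0,0,-0.75],[0,0,-0.75],[0,0,0]],"jaw":[255,255,255]}' >/dev/null && python3 chk.py .26
```

```text
20.12 yaw -37.44 ang -37.54 r 80.1 z 69.5 F [ 2.3 -2.3  2.1] T [-0.54 -0.38 -0.04] M -0.00 q6 2.24
20.37 yaw -38.94 ang -39.04 r 80.0 z 69.5 F [ 1.3 -2.1  1.6] T [-0.55 -0.4  -0.04] M 0.02 q6 2.27
20.62 yaw -40.45 ang -40.52 r 80.0 z 69.5 F [ 1.4 -2.2  1.4] T [-0.51 -0.37  0.03] M 0.09 q6 2.29
20.87 yaw -41.95 ang -42.01 r 80.0 z 69.5 F [ 0.8 -1.8  2.9] T [-0.53 -0.39  0.05] M 0.11 q6 2.32
21.12 yaw -43.40 ang -43.36 r 80.0 z 69.5 F [ 0.6 -2.1  2.7] T [-0.62 -0.22  0.18] M 0.27 q6 2.35
```

```bash

python3 -m jog '{"travel":[[0,0,0]],"dr":[[0,0,0]],"jaw":[255]}' >/dev/null && python3 chk.py .6 &&
python3 -m jog '{"travel":[[0.48,0.51,0],[0,0,0],[0,0,0]],"dr":[[0,0,-0.75],[0,0,0],[0,0,0]],"jaw":[255,255,255]}' >/dev/null && python3 chk.py .55 &&
python3 -m jog '{"travel":[[0.48,0.51,0],[0,0,0],[0,0,0]],"dr":[[0,0,-0.5],[0,0,0],[0,0,0]],"jaw":[255,255,255]}' >/dev/null && python3 chk.py .5
```

```text
21.20 yaw -43.38 ang -43.34 r 80.0 z 69.5 F [ 1.2 -2.3  3.1] T [-0.6  -0.21  0.17] M 0.24 q6 2.35
21.45 yaw -44.12 ang -43.89 r 80.0 z 69.5 F [ 0.1 -1.8  3.2] T [-0.49 -0.25  0.33] M 0.43 q6 2.37
21.70 yaw -44.63 ang -44.36 r 80.0 z 69.5 F [ 0.8 -1.8  2.7] T [-0.6  -0.19  0.32] M 0.38 q6 2.38
```

```bash

python3 -m jog '{"travel":[[0.6,0.6,0],[0,0,0],[0,0,0]],"dr":[[0,0,-0.3],[0,0,0],[0,0,0]],"jaw":[255,255,255]}' 120 >/dev/null && python3 chk.py .65 &&
python3 -m jog '{"travel":[[0.5,0.5,0],[0,0,0],[0,0,0]],"dr":[[0,0,-0.3],[0,0,0],[0,0,0]],"jaw":[255,255,255]}' >/dev/null && python3 chk.py .6 &&
python3 -m jog '{"travel":[[0.5,0.5,0],[0,0,0],[0,0,0]],"dr":[[0,0,-0.3],[0,0,0],[0,0,0]],"jaw":[255,255,255]}' >/dev/null && python3 chk.py .6
```

```text
21.95 yaw -44.94 ang -44.77 r 80.1 z 69.5 F [-0.8 -3.9  4.3] T [-0.85  0.05  0.32] M 0.59 q6 2.38
22.20 yaw -45.26 ang -45.17 r 80.1 z 69.4 F [-2.3 -4.7  3.6] T [-1.02  0.15  0.23] M 0.62 q6 2.39
```

```bash

python3 -m jog '{"travel":[[0.35,0.35,0],[0,0,0],[0,0,0]],"dr":[[0,0,-0.3],[0,0,0],[0,0,0]],"jaw":[255,255,255]}' 120 >/dev/null && python3 chk.py &&
python3 -m jog '{"travel":[[0,0,0]],"dr":[[0,0,0]],"jaw":[255]}' >/dev/null && python3 chk.py .68 &&
python3 -m jog '{"travel":[[0.35,0.35,0],[0,0,0],[0,0,0]],"dr":[[0,0,-0.3],[0,0,0],[0,0,0]],"jaw":[255,255,255]}' >/dev/null && python3 chk.py;
for i in 1 2; do python3 -m jog '{"travel":[[0,0,0]],"dr":[[0,0,0]],"jaw":[255]}' >/dev/null; python3 chk.py; done
```

```text
22.45 yaw -45.55 ang -45.46 r 80.1 z 69.4 F [-2.4 -5.3  4.3] T [-1.03  0.17  0.3 ] M 0.74 q6 2.39
22.53 yaw -45.55 ang -45.45 r 80.1 z 69.4 F [-2.4 -4.6  4.2] T [-1.06  0.2   0.29] M 0.68 q6 2.39
22.62 yaw -45.55 ang -45.47 r 80.1 z 69.4 F [-2.9 -4.9  5. ] T [-1.07  0.18  0.27] M 0.71 q6 2.39
22.70 yaw -45.55 ang -45.45 r 80.1 z 69.4 F [-1.9 -5.3  5. ] T [-1.04  0.2   0.28] M 0.68 q6 2.39
```

```bash

python3 -m jog '{"travel":[[0.5,0.5,0],[0,0,0],[0,0,0]],"dr":[[0,0,-0.4],[0,0,0],[0,0,0]],"jaw":[255,255,255]}' 120 >/dev/null; python3 chk.py
for i in 1 2 3; do python3 -m jog '{"travel":[[0,0,0]],"dr":[[0,0,0]],"jaw":[255]}' >/dev/null; python3 chk.py; done
```

```text
22.95 yaw -45.94 ang -45.85 r 80.1 z 69.4 F [-2.4 -4.1  4.4] T [-1.1   0.26  0.24] M 0.61 q6 2.40
23.03 yaw -45.94 ang -45.86 r 80.1 z 69.4 F [-3.3 -4.8  5.8] T [-1.14  0.25  0.29] M 0.74 q6 2.40
23.12 yaw -45.94 ang -45.85 r 80.1 z 69.4 F [-3.6 -5.7  5.1] T [-1.08  0.19  0.23] M 0.76 q6 2.40
23.20 yaw -45.94 ang -45.86 r 80.1 z 69.4 F [-2.4 -5.7  4.8] T [-1.12  0.2   0.3 ] M 0.76 q6 2.40
```

```bash

python3 -m jog '{"travel":[[0.3,0.3,0],[0,0,0],[0,0,0]],"dr":[[0,0,-0.3],[0,0,0],[0,0,0]],"jaw":[255,255,255]}' 120 >/dev/null; python3 chk.py
for i in 1 2 3; do python3 -m jog '{"travel":[[0,0,0]],"dr":[[0,0,0]],"jaw":[255]}' >/dev/null; python3 chk.py; done
```

```text
23.45 yaw -46.23 ang -46.12 r 80.1 z 69.4 F [-2.7 -5.5  4.7] T [-1.19  0.24  0.33] M 0.79 q6 2.41
23.53 yaw -46.23 ang -46.11 r 80.1 z 69.4 F [-2.7 -5.   5.2] T [-1.17  0.26  0.33] M 0.76 q6 2.41
23.62 yaw -46.23 ang -46.11 r 80.1 z 69.4 F [-2.2 -3.7  5.4] T [-1.15  0.19  0.33] M 0.67 q6 2.41
23.70 yaw -46.23 ang -46.11 r 80.1 z 69.4 F [-3.6 -5.3  5.3] T [-1.14  0.2   0.29] M 0.79 q6 2.41
```

```bash

python3 -m jog '{"travel":[[0.4,0.4,0],[0,0,0],[0,0,0]],"dr":[[0,0,-0.3],[0,0,0],[0,0,0]],"jaw":[255,255,255]}' 120 >/dev/null; python3 chk.py
for i in 1 2; do python3 -m jog '{"travel":[[0,0,0]],"dr":[[0,0,0]],"jaw":[255]}' >/dev/null; python3 chk.py; done
for i in 1 2; do python3 -m jog '{"travel":[[-0.6,-0.6,0],[0,0,0],[0,0,0]],"dr":[[0,0,0.6],[0,0,0],[0,0,0]],"jaw":[255,255,255]}' 120 >/dev/null; python3 chk.py; done
```

```text
23.95 yaw -46.52 ang -46.39 r 80.1 z 69.3 F [-3.9 -5.5  5.8] T [-1.17  0.26  0.36] M 0.90 q6 2.41
24.03 yaw -46.52 ang -46.40 r 80.1 z 69.4 F [-3.  -6.1  5.8] T [-1.19  0.29  0.39] M 0.89 q6 2.41
24.12 yaw -46.52 ang -46.40 r 80.1 z 69.3 F [-3.  -5.9  5.9] T [-1.23  0.31  0.3 ] M 0.80 q6 2.41
24.37 yaw -45.99 ang -46.10 r 80.1 z 69.4 F [-2.2 -4.2  4.8] T [-1.06  0.19  0.15] M 0.51 q6 2.40
24.62 yaw -45.40 ang -45.68 r 80.1 z 69.4 F [-3.1 -5.4  4.2] T [-1.02  0.16 -0.08] M 0.40 q6 2.39
```

```bash

for i in 1 2 3; do python3 -m jog '{"travel":[[-0.6,-0.6,0],[0,0,0],[0,0,0]],"dr":[[0,0,0.2],[0,0,0],[0,0,0]],"jaw":[255,255,255]}' 120 >/dev/null; python3 chk.py; done
```

```text
24.87 yaw -45.17 ang -45.43 r 80.1 z 69.5 F [-0.9 -3.5  4. ] T [-0.76  0.02 -0.11] M 0.13 q6 2.39
25.12 yaw -44.95 ang -45.11 r 80.0 z 69.6 F [-0.3 -0.5  3. ] T [-0.23 -0.28  0.04] M 0.08 q6 2.38
25.37 yaw -44.72 ang -44.62 r 80.0 z 69.7 F [1.7 1.5 1.8] T [ 0.14 -0.46  0.23] M 0.05 q6 2.38
```

```bash

python3 -m jog '{"travel":[[0.3,0.3,0.5],[0,0,1],[0,0,1],[0,0,1],[0,0,0]],"dr":[[0,0,0],[0,0,0],[0,0,0],[0,0,0],[0,0,0]],"jaw":[255,255,255,255,255]}' 120 >/dev/null; python3 chk.py
python3 -m jog '{"travel":[[0,0,1.5],[0,0,2],[0,0,2],[0,0,4],[0,0,5]],"dr":[[0,0,0],[0,0,0],[0,0,0],[0,0,0],[0,0,0]],"jaw":[255,255,255,255,255]}' 120 >/dev/null; python3 chk.py
```

```text
25.78 yaw -44.72 ang -44.15 r 80.1 z 72.1 F [ 4.5 -0.4 -3.8] T [ 0.19 -0.69  0.33] M 0.10 q6 2.38
26.20 yaw -44.79 ang -43.35 r 81.4 z 86.4 F [-0.  -1.1 -0.9] T [0.05 0.02 0.03] M 0.10 q6 2.38
```

```bash

python3 -m jog '{"travel":[[0,0,15],[0,0,20],[0,0,20],[0,0,18],[0,0,0]],"dr":[[0,0,0],[0,0,0],[0,0,0],[0,0,0],[0,0,0]],"jaw":[255,255,255,255,255]}' 120 >/dev/null; python3 chk.py
python3 -m jog '{"travel":[[0,-20,0],[0,-35,0],[-1,-38,0],[-1,-38,0],[-1,-38,0]],"dr":[[0,0,3],[0,0,5],[0,0,6],[0,0,6],[0,0,6]],"jaw":[255,255,255,255,255]}' >/dev/null
python3 -m jog '{"travel":[[-1,-38,0],[-1,-38,0],[-1,-38,0],[-1,-38,0],[0,-38,0]],"dr":[[0,0,6],[0,0,6],[0,0,6],[0,0,6],[0,0,6]],"jaw":[255,255,255,255,255]}' >/dev/null
python3 -m jog '{"travel":[[0,-35,0],[0,-20,0],[0,-7,0],[0,0,0],[0,0,0]],"dr":[[0,0,5],[0,0,2],[0,0,0],[0,0,0],[0,0,0]],"jaw":[255,255,255,255,255]}' >/dev/null
python3 -m jog '{"travel":[[0,0,0],[0,0,0],[0,0,0],[0,0,0],[0,0,0]],"dr":[[0,0,0],[0,0,0],[0,0,0],[0,0,0],[0,0,0]],"jaw":[255,255,255,255,255]}'
python3 - <<'E'
from h import *
im=np.ascontiguousarray(read_camera("wrist")[:,:,::-1]);C=cam("wrist");cv2.imwrite("pics/w7.png",im)
s=get_state();R=Ro.from_quat(s["tcp_rot"]).as_matrix();print(s["eef_pos"],np.degrees(np.arctan2(R[1,0],R[0,0])))
E
```

```text
26.62 yaw -44.76 ang -45.45 r 78.7 z 165.0 F [ 1.   0.1 -1.5] T [ 0.05 -0.03  0.03] M -0.03 q6 2.38
time: 28.28
eef_pos: [0.5216, -0.3061, 0.1607]
tcp_rot: [0.987, 0.159, 0.0, 0.0]
contact_force: [0.1, -0.1, -1.5]
opening: 0.154
[ 0.52156655 -0.30628602  0.16067206] 18.297215399648284
```

View pics/w7.png

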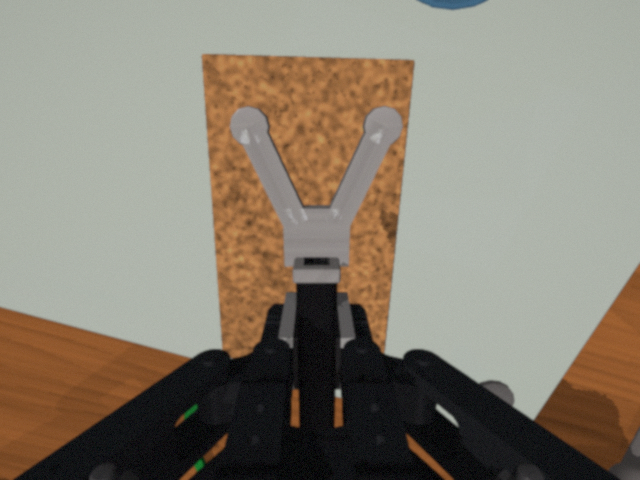

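```bash

python3 -m jog '{"travel":[[0,0,-20],[0,0,-25],[0,0,-22],[0,0,-14],[0,0,-6]],"dr":[[0,0,0],[0,0,0],[0,0,0],[0,0,0],[0,0,0]],"jaw":[255,255,255,255,255]}' >/dev/null
python3 -m jog '{"travel":[[0,0,-2],[0,0,-1],[0,0,0],[0,0,0],[0,0,0]],"dr":[[0,0,0],[0,0,0],[0,0,0],[0,0,0],[0,0,0]],"jaw":[255,255,255,255,255]}'
python3 -m jog '{"travel":[[0,0,-1.2],[0,0,-1],[0,0,-0.6],[0,0,0],[0,0,0]],"dr":[[0,0,0],[0,0,0],[0,0,0],[0,0,0],[0,0,0]],"jaw":[255,255,255,255,255]}'
```

```text
time: 29.17
eef_pos: [0.5222, -0.3074, 0.072]
tcp_rot: [0.987, 0.159, 0.001, 0.001]
contact_force: [0.7, -0.6, -1.4]
opening: 0.157
time: 29.58
eef_pos: [0.5213, -0.3067, 0.0676]
tcp_rot: [0.987, 0.159, -0.0, -0.0]
contact_force: [-0.5, -0.7, -2.9]
opening: 0.158
```

```bash

python3 -m jog '{"travel":[[0,0,-0.5],[0,0,-0.3],[0,0,0],[0,0,0],[0,0,0]],"dr":[[0,0,0],[0,0,0],[0,0,0],[0,0,0],[0,0,0]],"jaw":[255,255,255,255,255]}'
python3 -m jog '{"travel":[[0,0,-0.3],[0,0,0],[0,0,0]],"dr":[[0,0,0],[0,0,0],[0,0,0]],"jaw":[255,255,255]}'
```

```text
time: 30.0
eef_pos: [0.5214, -0.3068, 0.0669]
tcp_rot: [0.987, 0.159, 0.0, 0.0]
contact_force: [0.0, 1.1, -2.2]
opening: 0.156
time: 30.25
eef_pos: [0.5215, -0.3068, 0.0667]
tcp_rot: [0.987, 0.159, 0.0, 0.0]
contact_force: [1.0, 0.0, -1.8]
opening: 0.158
```

```bash

for i in 1 2; do python3 -m jog '{"travel":[[0,0,-0.3],[0,0,0],[0,0,0]],"dr":[[0,0,0],[0,0,0],[0,0,0]],"jaw":[255,255,255]}'; done
```

```text
time: 30.5
eef_pos: [0.5215, -0.3068, 0.0666]
tcp_rot: [0.987, 0.159, 0.0, 0.0]
contact_force: [-0.5, 0.6, 0.3]
opening: 0.159
time: 30.75
eef_pos: [0.5215, -0.3068, 0.0666]
tcp_rot: [0.987, 0.159, 0.0, 0.0]
contact_force: [-3.2, 0.5, 3.9]
opening: 0.159
```

Contact. Release, lift and check.

```bash

python3 -m jog '{"travel":[[0,0,0],[0,0,0],[0,0,0],[0,0,0],[0,0,0]],"dr":[[0,0,0],[0,0,0],[0,0,0],[0,0,0],[0,0,0]],"jaw":[220,170,110,80,80]}'
python3 -m jog '{"travel":[[0,0,0],[0,0,3],[0,0,10],[0,0,20],[0,0,30]],"dr":[[0,0,0],[0,0,0],[0,0,0],[0,0,0],[0,0,0]],"jaw":[80,80,80,80,80]}'
python3 -m jog '{"travel":[[-20,0,35],[-20,0,30],[0,0,0],[0,0,0],[0,0,0]],"dr":[[0,0,0],[0,0,0],[0,0,0],[0,0,0],[0,0,0]],"jaw":[80,80,80,80,80]}'
python3 - <<'E'
from h import *
cv2.imwrite("pics/w8.png",np.hstack([cv2.resize(read_camera("wrist")[:,:,::-1],(400,300)),cv2.resize(read_camera("top")[:,:,::-1],(400,300))]))
print(get_state()["contact_force"],get_state()["time"])
E
```

```text
time: 31.17
eef_pos: [0.5215, -0.3068, 0.0658]
tcp_rot: [0.987, 0.159, 0.0, 0.0]
contact_force: [0.1, -0.6, 0.6]
opening: 0.685
time: 31.58
eef_pos: [0.5198, -0.3055, 0.1273]
tcp_rot: [0.987, 0.159, -0.002, -0.002]
contact_force: [0.3, -0.6, -0.2]
opening: 0.688
time: 32.0
eef_pos: [0.4814, -0.3067, 0.1945]
tcp_rot: [0.987, 0.159, 0.0, 0.0]
contact_force: [-0.5, -0.6, 0.3]
opening: 0.683
[-0.5742418   0.18735871 -0.44053997] 32.1
```

View pics/w8.png

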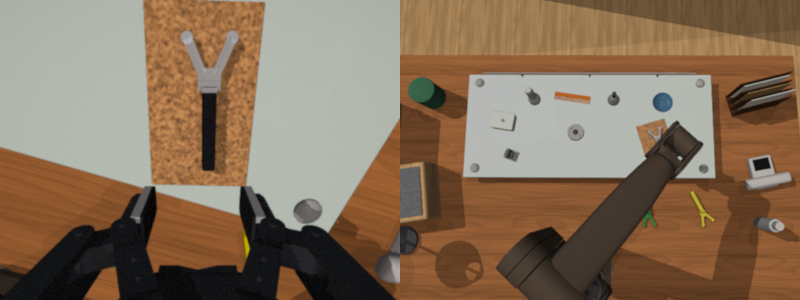

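```bash
python3 - <<'E'
from h import *
im=read_camera("top")[:,:,::-1];C=cam("top")
g=cv2.GaussianBlur(cv2.resize(cv2.cvtColor(np.ascontiguousarray(im),cv2.COLOR_BGR2GRAY),None,fx=4,fy=4,interpolation=cv2.INTER_CUBIC),(9,9),0)
for a in range(-90,90,5):
    t=np.radians(a);u=np.array([-np.sin(t),np.cos(t),0])*.024;c=np.array([.586,.0578,.0735])
    p=proj(C,[c+u,c-u])*4+1.5; v=[int(g[int(y),int(x)]) for x,y in p]
    if sum(v)<250 or a==25: print(a,v)
    
E
```

```text
-45 [116, 116]
-40 [116, 120]
25 [143, 147]
```

```bash
python3 -c "
from plant import *
print(sign_off())"
```

```text
the job is handed in; nothing more can be done
None
```

The collar is nipped up and the spanner is back on the cork mat, released, flat and prongs down. I handed the job in at about 32 s of the 69 s allowed; no verdict was reported.

**What I did:** I took the black-handled spanner from the mat and seated it fully in both holes, with the hand's height and a light rise in force confirming it. I turned the collar clockwise about 72°, until it came up on the gasket. I nipped it to about 0.85 N m measured, then unloaded the spanner before lifting it off.

**Last checks:**
- **Collar:** the top view shows its two holes now lying at about -45°; they started at +26°.
- **Spanner:** the last wrist picture shows it lying wholly inside the mat's edges.
- **Other things on the shelf:** by eye they stand where they were; I did not measure them.
- **Robot:** clear of everything.

**Doubtful points:**
- **Torque:** while the collar ran down it read only about 0.1 N m against the stated 0.2, with about 0.05 of noise. The true nip could therefore be nearer 0.95 N m, still within the firm range.
- **Gasket squeeze:** I could not read it directly. I inferred it from the torque and from the 3° or so turned after the collar met the gasket.
- **Edge flecks:** small dark flecks on the collar's edge did not turn with it, and I took them for shadow. The grain of the steel and the final hole angle both show it did turn.

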